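Clamp a drone motor in the bench jig with its cam knob

ROBOT

A 6-joint arm with a two-finger parallel gripper is mounted at the origin on the work surface. World frame = base frame: x ahead of the robot, y to its left, z up, the work surface at z = 0. Lengths are in m, angles in degrees, forces in N, time in s.
With the tool pointing down it reaches from about 0.3 to 0.75 m from the base axis. Payload 8.5 kg.
Tool frame: the origin (TCP) lies between the finger pads, 19 mm behind the fingertips; this is the grasp point; z points along the fingers, y is the line along which they close (so a half turn about z gives the same grasp; the last joint's range is limited). The gripper opens to 85 mm and grips with 20 to 120 N. Pads are 22 mm wide; open, the fingers measure 114 mm over their backs; the gripper's body (76 mm by 85 mm) begins 54 mm behind the grasp point. The pads swing forward as they close: fully open they stand 13 mm farther back than shut.
Start: joints at [-89.456, 21.807, 74.336, -0, 83.858, -12.336], TCP at [0.123, -0.536, 0.25] pointing down, gripper open.
Joint ranges: [-178.18, 178.18], [-50.72, 133.34], [12.68, 142.11], [-81.47, 261.47], [9.98, 163.14], [-165.26, 165.26]. Speed limits (degrees/s): [136.94, 136.94, 180, 180, 180, 180].

INTERFACE

Orientations are given as a 3x3 rotation matrix whose columns are the frame's x, y, z axes.
In Python, from rig import env, optics gives the robot as it stands.
- The arm moves only by the shell command python3 -m jog 'ROWS' [OPENING] [FORCE]. ROWS is JSON, a list of rows, each an object with "linear": the shift along the tool's x, y, z in units of 40 mm (1.0 is 40 mm), a list of three; "roll": the turn about the tool's z in units of 5 degrees (1.0 is 5 degrees). A call has 1 to 12 rows; each row shifts and turns the commanded pose from where the row before left it, along the tool's axes as they then stand; what a row does not reach is not made up. A row lasts 1/12 s, in which the tool goes at most 41.7 mm and 7.16 degrees, less where a joint would pass 70% of its speed; a pose out of reach is approached as far as the arm can. A call is refused whole if a number of a shift passes 1 or a number of a turn 1, either way. A call with a gripper value outside its range is refused whole. OPENING is the opening, from -1 (shut) to 1 (fully open), set as the call begins (- or left out, the last holds). The fingers move at their own pace and stop on an object; FORCE is the grip in N (left out, the last holds). Time passes only in rows, so rows that do not move let the fingers close. It gives the time, the measured TCP pose, the force, the opening and the grip force at its end, in the units of the state.
- env.observe(): the state, without advancing time (a new reading comes with each control period).
- optics.get_image(name): name is "side" or "top" or "wrist"; returns the picture (384x512x3 uint8, red, green, blue); there is no depth.
- optics.calibration(name): a dict with "fov_y" (degrees; the focal length in pixels is half the picture's height over the tangent of half this angle, whatever the lens; pixels are square), "cx", "cy" (the principal point, pixels), "T" (4x4, takes a point from camera to world coordinates). Camera axes: x right, y down, z forward; pixel columns grow to the right and rows downward; lengths in m; the calibration is good to about 2 mm. The wrist camera is an equidistant fisheye: a pixel r from the principal point sees the ray r / f radians off the axis. A picture is of the moment at which its call begins: read the wrist's pose just before it. calibration takes no time and is no camera call; for the wrist camera it gives the pose at the moment of the call.
- env.close_job(): hands the job in; it is judged then, once.
The state is a dict: "time_s": time; "q": joint angles; "qvel": joint speeds; "joint_efforts": joint torques, N m; "position": TCP position; "tool_rot": TCP orientation; "ft_force": force on the tool from outside, world axes, zero at the start; "wrist_torque": the same for the moment, N m; "grip_width": finger opening in m; "gripper_force": force on a finger pad.
Only numpy, scipy, OpenCV 4.12 (cv2) and the standard library are available. Lean on these libraries where they do the work, as an engineer would, in place of code of your own. Each camera call takes 0.05 s, during which the arm holds its last target. There are 200 camera calls.

TASK

Set the drone motor with the red bell upright in the middle of the nest of the motor jig, between the steel stop and the open jaw, and let go of it. Then turn the jig's red knob clockwise until the sprung orange jaw drops in and clamps the motor against the steel stop, and stop there: do not turn on past the drop or force anything, and let go of the knob. Leave the other things on the bench alone.

Things in the scene. Friction and masses are not known exactly. Their poses are not given: they have to be found in the camera images.
- motor_red: the motor to clamp: upright round drone motor, 28 mm diameter, 32 mm tall, with a 5 mm shaft standing 10 mm above that; black foot, copper windings (from 4 to 11 mm up), red bell on top; about 55 g. Origin: centre of its underside, z up along its axis. Grip it across its diameter anywhere; in the nest the walls beside it are only 10 mm high.
- motor_silver: bystander: motor of the same size with a silver bell. Origin: centre of its underside
- motor_black: bystander: motor of the same size with a black bell. Origin: centre of its underside
- jig: the fixed motor jig: aluminium base plate 110 (x) by 230 (y) by 8 mm, origin at the centre of the plate's underside, z up. At y = +50 mm is the nest; at y = -55 mm a flat blue cover (66 by 64 mm, top 23 mm above the bench) hides the cam, with the red knob above it; a dark spring stop, 18 mm high, at y = +105 mm. Do not press hard on it.
- nest (a point): point on the nest floor (18 mm above the bench) under a clamped motor's centre; axes as the jig's. On its -y side a flat steel stop, 26 mm wide, 10 mm high, touches a clamped motor; on +y is the orange jaw, 6 mm clear of it while open. A motor set down 3 mm to +y of this point clears both by 3 mm; the jaw then pushes it against the stop. Keep it within 5 mm of the middle in x. Floor 36 mm wide.
- jaw: the sprung follower: orange pad 22 mm wide, 10 mm high on a steel slide along the jig's y; axes as the jig's. Origin: middle of the pad's face toward the motor, at nest floor height. Open (on the cam's rim) it is 20 mm to +y of point nest; when the cam's notch comes round a spring of about 7 N snaps it 6 mm toward -y, to 14 mm, against the motor. It cannot move in before.
- knob_grip (a point): grip of the red bar knob, on its upright turning axis, 52 mm above the bench, a good TCP height. Bar 50 mm long, 12 thick, 34 high (29 to 63 mm above the bench) on a black 46 mm disc; x along the bar, y across it, z up. Turns clockwise seen from above, with light friction; it stays where it is left. The notch is 0.25 to 1.45 rad of turn from the start; the bar does not tell where.
- cam_axis (a point): the hidden cam under the cover, on the knob's axis at bench height. At the notch the cam first pulls ahead as the jaw snaps in; then the knob turns about 0.25 rad with light friction; then a ramp raises the torque by 0.2 to 0.5 N m and lifts the jaw off the motor, and 0.5 rad further it is out again (turning back lets it in). The notch's near wall is steep: it blocks turning back.
- battery: bystander: blue battery pack with yellow plug, 75 by 36 by 30 mm. Origin: centre of its underside
- screwdriver: bystander: orange-handled screwdriver, 160 mm long, lying. Origin: under its middle
- parts_box_low: bystander: lower of two stacked black boxes, 75 by 75 by 60 mm each. Origin: centre of its underside
- parts_box_top: bystander: upper of the two stacked black boxes. Origin: centre of its underside
- spool: bystander: grey wire spool, 60 mm diameter, 38 mm high, standing. Origin: centre of its underside
Things that resemble listed ones, but are neither listed nor needed, are in the scene too. What is shaped like the motor_red but blue is not meant.

How it is judged:
By the outcome, as a careful person would: the job done as asked, in the order asked, and still so for the second after the job is handed in, with the robot touching nothing.
It also fails if it takes over 64 s, if anything falls off the work surface, if the arm or the gripper's body presses on something with over 40 N, if the wrist force passes 120 N, or if a joint passes its speed limit or range.

## Working session

There is one attempt and no reset: what is moved stays moved. The work goes in short steps, Python scripts to look and compute and a shell command to move; the robot and the scene stay as the last step left them, time stands still between calls to the robot, and variables do not carry over. Pictures are saved under pics/ and viewed, at most 13 in all, crops included, and the job is handed in when it is done.

```bash
ls; mkdir -p pics
cat > h.py <<'E'
import numpy as np, cv2
from rig import env, optics
def ray(name,u,v,C=None):
    C=C or optics.calibration(name); f=192/np.tan(np.radians(C["fov_y"])/2)
    d=np.array([(u-C["cx"])/f,(v-C["cy"])/f,1.0])
    if name=="wrist":
        r=np.hypot(d[0],d[1]); d=np.array([d[0]/r*np.sin(r),d[1]/r*np.sin(r),np.cos(r)]) if r>1e-9 else np.array([0,0,1.])
    T=np.array(C["T"]); return T[:3,3],T[:3,:3]@d
def onz(name,u,v,z,C=None):
    o,d=ray(name,u,v,C); return o+d*(z-o[2])/d[2]
def proj(name,p,C=None):
    C=C or optics.calibration(name); f=192/np.tan(np.radians(C["fov_y"])/2)
    T=np.array(C["T"]); c=T[:3,:3].T@(np.array(p)-T[:3,3])
    if name=="wrist":
        r=np.hypot(c[0],c[1]); t=np.arctan2(r,c[2]); return C["cx"]+f*t*c[0]/r,C["cy"]+f*t*c[1]/r
    return C["cx"]+f*c[0]/c[2],C["cy"]+f*c[1]/c[2]
E
python3 - <<'E'
from h import *
for n in ("top","side"):
    im=optics.get_image(n); cv2.imwrite(f"pics/{n}0.png",im[:,:,::-1])
    c=optics.calibration(n); print(n,c["fov_y"],c["cx"],c["cy"],np.round(c["T"],3).tolist())
print(env.observe())
a=cv2.imread("pics/top0.png");b=cv2.imread("pics/side0.png")
E
```

```text
pics
top 43.296889851086846 254.08233899072448 193.13949026727715 [[-0.009, -0.986, 0.166, 0.348], [-1.0, 0.013, 0.025, -0.065], [-0.027, -0.165, -0.986, 1.304], [0.0, 0.0, 0.0, 1.0]]
side 55.58237441210484 252.79481228386405 189.91020500011572 [[-0.996, -0.044, 0.082, 0.515], [-0.09, 0.661, -0.745, 0.619], [-0.021, -0.749, -0.662, 0.676], [0.0, 0.0, 0.0, 1.0]]
{'time_s': 0.1, 'q': array([-8.94555121e+01,  2.18370310e+01,  7.43802675e+01,  4.65203927e-04,
        8.38588623e+01, -1.23359811e+01]), 'qvel': array([ 0.02964169, -0.07430853, -0.17153667,  0.01430562,  0.09786348,
        0.01114652]), 'joint_efforts': array([ 5.30874997e-03, -4.49221087e+01, -2.31659281e+01, -9.40245991e-05,
        3.65709180e-03, -3.30693425e-06]), 'position': array([ 0.12260017, -0.53590749,  0.24947528]), 'tool_rot': array([[ 9.74837435e-01,  2.22916971e-01, -4.55949633e-06],
       [ 2.22916780e-01, -9.74836572e-01,  1.32927351e-03],
       [ 2.91872861e-04, -1.29684197e-03, -9.99999117e-01]]), 'ft_force': array([ 0.31723087, -0.09286151, -0.3019372 ]), 'wrist_torque': array([ 0.00829878, -0.03965227,  0.05873855]), 'gripper_force': 0.0, 'grip_width': 0.08561250663579512}
```

View pics/top0.png

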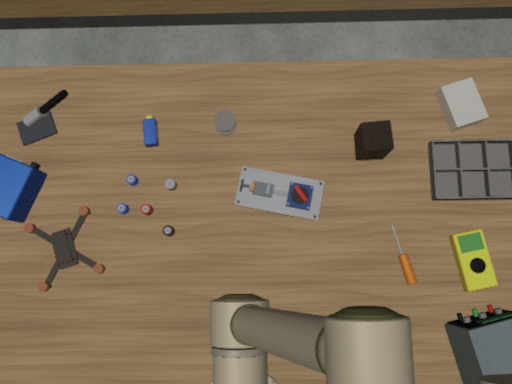

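View pics/side0.png

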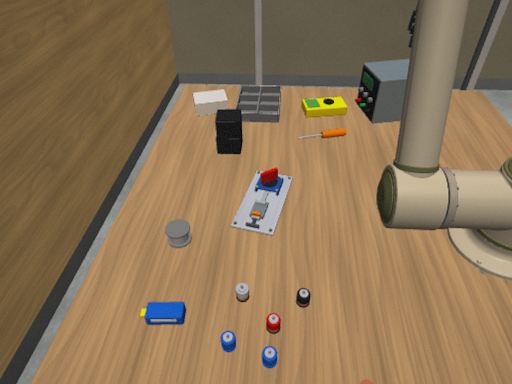

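The top view shows the red motor at about (146,210), with silver at (170,184), black at (167,231) and blue ones at (131,180) and (122,209). The jig is centred at (279,193), with its nest to the left (+y) and the red knob at (301,195). The side view agrees.

Run:
```python
from h import *
t=cv2.imread("pics/top0.png"); s=cv2.imread("pics/side0.png")
def red(im,box):
    h=cv2.cvtColor(im,cv2.COLOR_BGR2HSV); m=(((h[...,0]<6)|(h[...,0]>172))&(h[...,1]>150)&(h[...,2]>90)).astype(np.uint8)
    k=np.zeros_like(m); x0,y0,x1,y1=box; k[y0:y1,x0:x1]=m[y0:y1,x0:x1]; return k
m=red(t,(135,200,157,221)); ys,xs=np.nonzero(m); print("motor top",xs.min(),xs.max(),ys.min(),ys.max(),len(xs))
u,v=(xs.min()+xs.max())/2,(ys.min()+ys.max())/2
print("top z.028",onz("top",u,v,.028))
m=red(s,(262,308,285,335)); ys,xs=np.nonzero(m); print("side",xs.min(),xs.max(),ys.min(),ys.max())
print("side z.02", onz("side",(xs.min()+xs.max())/2,(ys.min()+ys.max())/2,.021))
# plate
h=cv2.cvtColor(t,cv2.COLOR_BGR2HSV); p=((h[...,1]<60)&(h[...,2]>120)).astype(np.uint8)
k=np.zeros_like(p); k[160:225,228:330]=p[160:225,228:330]
k=cv2.morphologyEx(k,cv2.MORPH_OPEN,np.ones((3,3)))
c=max(cv2.findContours(k,0,2)[0],key=cv2.contourArea); W=np.array([onz("top",*q[0],.008)[:2] for q in cv2.convexHull(c)],np.float32)
r=cv2.minAreaRect(W); print("plate",r); print(np.round(cv2.boxPoints(r),4).tolist())
m=red(t,(285,180,315,210)); ys,xs=np.nonzero(m); K=np.array([onz("top",a,b,.063)[:2] for a,b in zip(xs,ys)],np.float32); print("knob",cv2.minAreaRect(K),K.mean(0),len(K))
C=np.hstack([cv2.resize(t[155:230,225:335],None,fx=3.6,fy=3.6,interpolation=2)[:270],cv2.resize(s[165:240,225:300],(270,270),interpolation=2)]); 
D=np.hstack([cv2.resize(t[165:245,110:190],(330,330)),cv2.resize(s[270:370,210:320],(330,330))]); D=np.pad(D,((0,0),(0,C.shape[1]-D.shape[1]),(0,0)))
cv2.imwrite("pics/crop1.png",np.vstack([C,D])); print(C.shape)
```

```text
motor top 141 150 204 213 27
top z.028 [0.52420281 0.25845087 0.028     ]
side 267 280 313 330
side z.02 [0.52187315 0.25975967 0.021     ]
plate ((0.5666980147361755, -0.10003546625375748), (0.23115484416484833, 0.11134866625070572), 78.25582885742188)
[[0.4887000024318695, -0.20190000534057617], [0.5976999998092651, -0.22450000047683716], [0.6446999907493591, 0.0017999999690800905], [0.5357000231742859, 0.02449999935925007]]
knob ((0.5543831586837769, -0.15366888046264648), (0.04692721739411354, 0.012475010007619858), 33.86723327636719) [ 0.5540209  -0.15368627] 86
(270, 666, 3)
```

View pics/crop1.png

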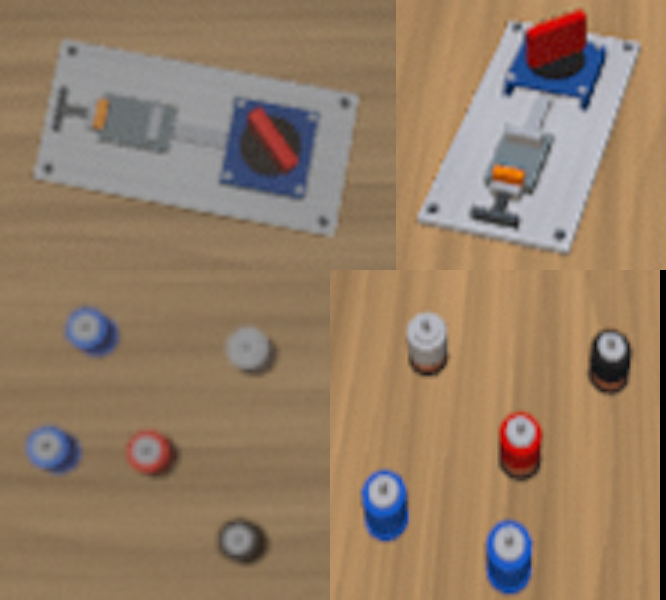

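The crops give the jig pose: centre (0.567,-0.100), y axis along (0.203,0.979), with the knob predicted within 2 mm of where I measured it. The red motor is at about (0.523,0.259). I'll close along jig x (tool y angle -11.7°), which also stays clear of the neighbouring motors.

```bash
python3 -m jog '[{"linear":[0,0,0],"roll":-1},{"linear":[0,0,0],"roll":-1},{"linear":[0,0,0],"roll":-1},{"linear":[0,0,0],"roll":-1},{"linear":[0,0,0],"roll":-1},{"linear":[0,0,0],"roll":-1},{"linear":[0,0,0],"roll":-1},{"linear":[0,0,0],"roll":-1},{"linear":[0,0,0],"roll":-1},{"linear":[0,0,0],"roll":-1},{"linear":[0,0,0],"roll":-1},{"linear":[0,0,0],"roll":-1}]' 0.4
python3 -m jog '[{"linear":[0,0,0],"roll":-1},{"linear":[0.5,0.12,0],"roll":-0.08},{"linear":[0.85,0.23,0],"roll":0},{"linear":[0.85,0.23,0],"roll":0},{"linear":[0.85,0.23,0],"roll":0},{"linear":[0.85,0.23,0],"roll":0},{"linear":[0.85,0.23,0],"roll":0},{"linear":[0.85,0.23,0],"roll":0},{"linear":[0.85,0.23,0],"roll":0},{"linear":[0.85,0.23,0],"roll":0},{"linear":[0.85,0.23,0],"roll":0},{"linear":[0.85,0.23,0],"roll":0}]'
python3 -m jog '[{"linear":[0.85,0.23,0],"roll":0},{"linear":[0.85,0.23,0],"roll":0},{"linear":[0.85,0.23,0],"roll":0},{"linear":[0.85,0.23,0],"roll":0},{"linear":[0.85,0.23,0],"roll":0},{"linear":[0.85,0.23,0],"roll":0},{"linear":[0.85,0.23,0],"roll":0},{"linear":[0.85,0.23,0],"roll":0},{"linear":[0.85,0.23,0],"roll":0},{"linear":[0.85,0.23,0],"roll":0},{"linear":[0.85,0.23,0],"roll":0}]'
python3 - <<'E'
from h import *
C=optics.calibration("wrist"); im=optics.get_image("wrist"); cv2.imwrite("pics/w1.png",im[:,:,::-1])
s=env.observe(); print(s["time_s"],s["position"],s["tool_rot"].round(3).tolist(),s["q"].round(1)); print(C["cx"],C["cy"],C["fov_y"],np.round(C["T"],3).tolist()); print(proj("wrist",[.523,.259,.03],C), s["tool_rot"].T@(np.array([.523,.259,.03])-s["position"]))
E
```

```text
time_s: 1.1
position: [0.1226, -0.536, 0.2496]
tool_rot: [[0.29, 0.957, -0.0], [0.957, -0.29, 0.001], [0.001, -0.0, -1.0]]
ft_force: [0.6, 0.2, -0.2]
grip_width: 0.0598
gripper_force: 0.0
time_s: 2.1
position: [0.2909, -0.2016, 0.25]
tool_rot: [[0.204, 0.979, -0.0], [0.979, -0.204, 0.0], [0.0, -0.0, -1.0]]
ft_force: [1.5, -0.0, 0.1]
grip_width: 0.0596
gripper_force: 0.0
time_s: 3.02
position: [0.466, 0.1442, 0.2498]
tool_rot: [[0.203, 0.979, -0.001], [0.979, -0.203, -0.0], [-0.0, -0.001, -1.0]]
ft_force: [1.2, -0.4, 0.5]
grip_width: 0.0598
gripper_force: 0.0
3.0667 [0.46785622 0.14806072 0.24952806] [[0.2, 0.98, 0.001], [0.98, -0.2, 0.002], [0.002, 0.0, -1.0]] [ 3.6 15.8 83.5  0.1 80.6 15.2]
258.21983649001106 192.6324747146174 65.70646984690485 [[0.979, -0.192, -0.065, 0.483], [-0.203, -0.927, -0.315, 0.225], [0.0, 0.321, -0.947, 0.373], [0.0, 0.0, 0.0, 1.0]]
(np.float64(286.62895878472716), np.float64(60.08594974233634)) [0.11922501 0.03175361 0.21981364]
```

View pics/w1.png

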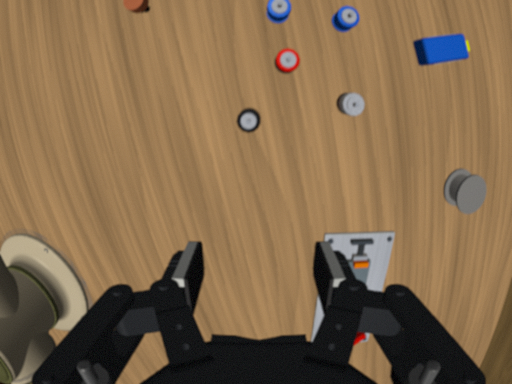

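The wrist view shows the red motor at (287,60), against a prediction of (286.6,60.1), so the positions hold to about 1 mm. I'll move above it and descend to TCP z ≈ 0.10.

```bash
python3 -m jog '[{"linear":[0.74,0.2,0],"roll":0},{"linear":[0.74,0.2,0],"roll":0},{"linear":[0.74,0.2,0],"roll":0},{"linear":[0.74,0.2,0],"roll":0},{"linear":[0,0,0.8],"roll":0},{"linear":[0,0,0.8],"roll":0},{"linear":[0,0,0.8],"roll":0},{"linear":[0,0,0.8],"roll":0},{"linear":[0,0,0.54],"roll":0},{"linear":[0,0,0],"roll":0},{"linear":[0,0,0],"roll":0}]'
cat > look.py <<'E'
from h import *
import sys
C=optics.calibration("wrist"); s=env.observe(); im=optics.get_image("wrist")[:,:,::-1].copy();
E
python3 - <<'E'
from look import *
cv2.imwrite("pics/w2.png",im); h=cv2.cvtColor(im,cv2.COLOR_BGR2HSV)
m=(((h[...,0]<6)|(h[...,0]>172))&(h[...,1]>150)&(h[...,2]>90)).astype(np.uint8)
n,l,st,ce=cv2.connectedComponentsWithStats(m); i=1+st[1:,4].argmax(); print(st[i],ce[i])
# bell hull -> fit ellipse on light cap within
x,y,w,hh=st[i][:4]; g=((h[...,1]<60)&(h[...,2]>110)).astype(np.uint8); k=np.zeros_like(g); k[y:y+hh,x:x+w]=g[y:y+hh,x:x+w]
n,l,st2,ce2=cv2.connectedComponentsWithStats(k); j=1+st2[1:,4].argmax(); print("cap",st2[j],ce2[j])
p=onz("wrist",*ce2[j],.032,C); print("cap pos z.032",p,"tool",(s["tool_rot"].T@(p-s["position"]))*1000, s["position"])
E
```

```text
time_s: 3.98
position: [0.5209, 0.2516, 0.1001]
tool_rot: [[0.203, 0.979, -0.002], [0.979, -0.203, -0.0], [-0.001, -0.002, -1.0]]
ft_force: [1.1, 0.6, 1.5]
grip_width: 0.0598
gripper_force: 0.0
[241 180  38  43 671] [259.25782414 197.75111773]
cap [248 194  25  24 462] [259.78571429 205.76839827]
cap pos z.032 [0.5240398  0.25937147 0.032     ] tool [ 8.31891653  1.62759399 68.05342995] [0.52088696 0.25158962 0.10006339]
```

View pics/w2.png

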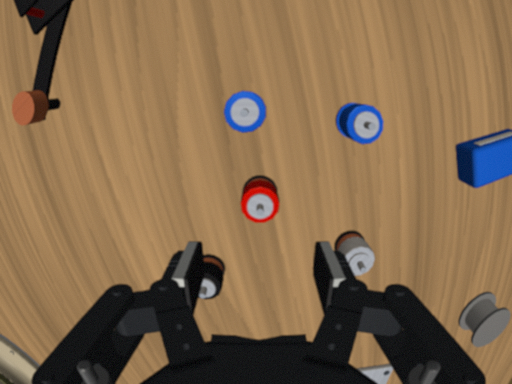

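The cap of the red motor is at (260,206), which puts it at (0.524,0.259). That agrees with the other two cameras, so I'll centre on it, descend to z = 0.031 and grip.

```bash
python3 -m jog '[{"linear":[0.21,0.04,0],"roll":0},{"linear":[0,0,0.6],"roll":0},{"linear":[0,0,0.6],"roll":0},{"linear":[0,0,0.52],"roll":0},{"linear":[0,0,0],"roll":0},{"linear":[0,0,0],"roll":0}]'
python3 -m jog '[{"linear":[0,0,0],"roll":0},{"linear":[0,0,0],"roll":0},{"linear":[0,0,0],"roll":0},{"linear":[0,0,0],"roll":0},{"linear":[0,0,0],"roll":0},{"linear":[0,0,0],"roll":0},{"linear":[0,0,0],"roll":0},{"linear":[0,0,0],"roll":0}]' -1 30
```

```text
time_s: 4.53
position: [0.5249, 0.2601, 0.0326]
tool_rot: [[0.203, 0.979, 0.001], [0.979, -0.203, 0.0], [0.0, 0.001, -1.0]]
ft_force: [-0.1, 0.6, 0.6]
grip_width: 0.0598
gripper_force: 0.0
time_s: 5.2
position: [0.5251, 0.2599, 0.0335]
tool_rot: [[0.203, 0.979, 0.003], [0.979, -0.203, 0.001], [0.001, 0.003, -1.0]]
ft_force: [-1.1, -0.0, 7.6]
grip_width: 0.0269
gripper_force: 29.2
```

```bash
python3 -m jog '[{"linear":[0,0,-0.3],"roll":0},{"linear":[0,0,-0.7],"roll":0},{"linear":[0,0,-0.8],"roll":0},{"linear":[0,0,-0.7],"roll":0},{"linear":[-0.3,0.1,0],"roll":0},{"linear":[-0.7,0.25,0],"roll":0}]'
python3 -m jog '[{"linear":[-0.8,0.28,0],"roll":0},{"linear":[-0.8,0.28,0],"roll":0},{"linear":[-0.8,0.28,0],"roll":0},{"linear":[-0.8,0.28,0],"roll":0},{"linear":[-0.8,0.28,0],"roll":0},{"linear":[-0.8,0.28,0],"roll":0},{"linear":[-0.8,0.28,0],"roll":0},{"linear":[-0.8,0.28,0],"roll":0},{"linear":[-0.6,0.26,0],"roll":0},{"linear":[0,0,0],"roll":0},{"linear":[0,0,0],"roll":0},{"linear":[0,0,0],"roll":0}]'
python3 - <<'E'
from look import *
cv2.imwrite("pics/w3.png",im); print(s["position"],s["time_s"])
P=lambda p:np.round(proj("wrist",p,C),1)
c=np.array([.5667,-.1,0]);Y=np.array([.2035,.979,0]);X=np.array([.979,-.2035,0])
print("nest",P(c+.05*Y+[0,0,.018]),"jaw",P(c+.07*Y+[0,0,.028]),"stop",P(c+.036*Y+[0,0,.028]))
E
```

```text
time_s: 5.7
position: [0.5302, 0.2193, 0.134]
tool_rot: [[0.2, 0.98, 0.005], [0.98, -0.2, 0.002], [0.003, 0.005, -1.0]]
ft_force: [-0.2, -0.9, -1.3]
grip_width: 0.0265
gripper_force: 29.7
time_s: 6.7
position: [0.5706, -0.0765, 0.1316]
tool_rot: [[0.203, 0.979, -0.0], [0.979, -0.203, 0.0], [0.0, -0.0, -1.0]]
ft_force: [-0.4, 0.6, -1.0]
grip_width: 0.0266
gripper_force: 29.7
[ 0.57061594 -0.07646651  0.13161054] 6.7
nest [258.7 165.2] jaw [258.8 142.9] stop [258.8 185.2]
```

View pics/w3.png

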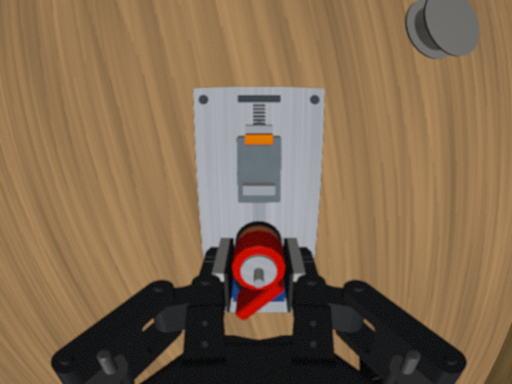

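The wrist view shows the motor upright in the grip, with its cap at about (259,268). The jig is aligned with the tool: orange jaw at (259,139), stop at (259,190), column 259 as predicted. I'll measure the edges.

Run:
```python
from h import *
C=optics.calibration("wrist"); s=env.observe(); im=cv2.imread("pics/w3.png"); h=cv2.cvtColor(im,cv2.COLOR_BGR2HSV)
R=s["tool_rot"]; T=lambda u,v,z:((R.T@(onz("wrist",u,v,z,C)-s["position"]))*1000).round(1)
o=((h[...,0]>6)&(h[...,0]<18)&(h[...,1]>200)&(h[...,2]>130)).astype(np.uint8); o[:120]=0;o[160:]=0;o[:,:235]=0;o[:,285:]=0
ys,xs=np.nonzero(o); print("jaw px",xs.min(),xs.max(),ys.min(),ys.max())
print("col259",im[128:206,259].astype(int).mean(1).round().astype(int).tolist())
print("jaw face top tool",T(xs.mean(),ys.max()+.5,.028))
for v in (183.5,185.5,187.5): print("stop row",v,T(259,v,.028))
print("stop cols row190",im[190,230:290].mean(1).round().astype(int).tolist())
print("floor cols row170",im[170,230:290].mean(1).round().astype(int).tolist())
g=((h[...,1]<60)&(h[...,2]>110)).astype(np.uint8); k=np.zeros_like(g); k[245:295,236:283]=g[245:295,236:283]
n,l,st,ce=cv2.connectedComponentsWithStats(k); j=1+st[1:,4].argmax(); print("cap",st[j],ce[j])
x,y,w,hh=st[j][:4]; z=s["position"][2]-.0015
print("cap tool",T(x+w/2-.5,y+hh/2-.5,z), "size",T(x-.5,y+hh/2,z),T(x+w-.5,y+hh/2,z),T(x+w/2,y-.5,z),T(x+w/2,y+hh-.5,z))
c=np.array([.5667,-.1,0]);Y=np.array([.2035,.979,0]); print("nest+3 tool by top cam",(R.T@(c+.053*Y-s["position"])*1000).round(1))
```

```text
jaw px 246 272 134 143
col259 [158, 159, 159, 159, 145, 112, 92, 102, 112, 112, 111, 111, 110, 110, 109, 111, 110, 107, 107, 112, 112, 114, 111, 113, 113, 111, 112, 112, 112, 113, 111, 113, 113, 111, 111, 114, 113, 113, 111, 112, 112, 111, 113, 112, 112, 112, 111, 111, 111, 112, 112, 113, 108, 109, 100, 91, 88, 111, 143, 158, 160, 158, 157, 159, 158, 158, 151, 133, 115, 110, 110, 111, 111, 113, 124, 145, 154, 154]
jaw face top tool [ 45.7   0.9 103.7]
stop row 183.5 [ 13.5   1.2 103.7]
stop row 185.5 [ 11.8   1.2 103.7]
stop row 187.5 [ 10.1   1.2 103.7]
stop cols row190 [173, 175, 174, 173, 171, 174, 169, 154, 127, 110, 108, 111, 129, 146, 157, 160, 157, 159, 158, 158, 157, 158, 159, 157, 159, 160, 159, 159, 158, 157, 157, 159, 158, 158, 158, 157, 157, 157, 158, 158, 160, 156, 157, 158, 149, 133, 113, 112, 113, 118, 143, 166, 175, 179, 175, 172, 172, 172, 173, 172]
floor cols row170 [173, 171, 171, 172, 172, 170, 157, 131, 113, 111, 112, 113, 113, 112, 113, 114, 112, 114, 112, 112, 112, 110, 112, 112, 114, 112, 113, 112, 110, 113, 110, 109, 114, 111, 112, 112, 112, 114, 110, 110, 111, 113, 111, 112, 112, 112, 114, 114, 113, 120, 139, 159, 170, 174, 172, 172, 172, 171, 171, 173]
cap [241 256  35  31 761] [258.23784494 270.06438896]
cap tool [-0.8  0.4  1.5] size [-1.1 -8.3  1.5] [-1.1  9.1  1.5] [8.3 0.6 1.5] [-10.5   0.6   1.5]
nest+3 tool by top cam [ 28.6   1.1 131.7]
```

The gap between stop and jaw comes out at 33.7 mm (34 expected), with its middle 28.9 mm ahead in tool x, against 28.6 from the top camera. The motor sits at -0.8 mm in the grip, so I shift +29.6 mm in x and +0.7 mm in y, then lower.

```bash
python3 -m jog '[{"linear":[0.37,0.01,0],"roll":0},{"linear":[0.37,0.01,0],"roll":0},{"linear":[0,0,0.5],"roll":0},{"linear":[0,0,0.6],"roll":0},{"linear":[0,0,0.5],"roll":0},{"linear":[0,0,0.2],"roll":0},{"linear":[0,0,0.1],"roll":0},{"linear":[0,0,0],"roll":0},{"linear":[0,0,0],"roll":0},{"linear":[0,0,0],"roll":0}]'
python3 - <<'E'
from look import *
print(s["position"],s["ft_force"]); cv2.imwrite("pics/w4.png",im)
t=optics.get_image("side")[:,:,::-1]; q=optics.get_image("top")[:,:,::-1]
cv2.imwrite("pics/m4.png",np.hstack([cv2.resize(im[130:330,160:360],(400,400)),cv2.resize(t[165:240,225:300],(400,400))]))
E
```

```text
time_s: 7.58
position: [0.5783, -0.0481, 0.0568]
tool_rot: [[0.203, 0.979, 0.002], [0.979, -0.203, -0.001], [-0.0, 0.002, -1.0]]
ft_force: [-0.6, -1.3, -1.2]
grip_width: 0.0267
gripper_force: 29.7
[ 0.57831298 -0.04806165  0.05682218] [-0.6416125  -1.33009227 -1.21800686]
```

View pics/m4.png

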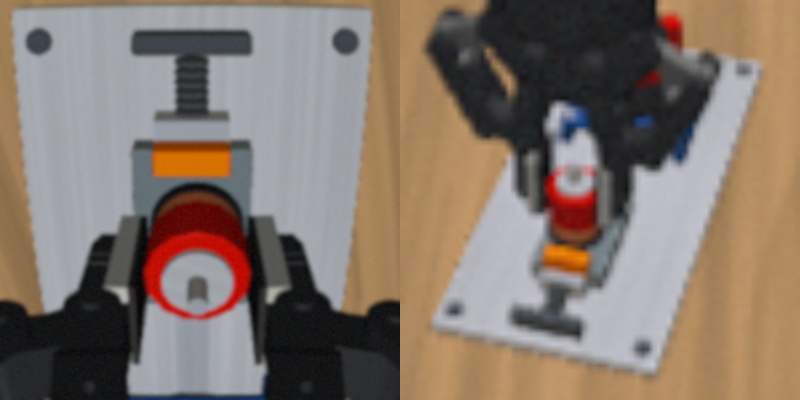

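The crop shows the motor centred in x over the nest floor, behind the orange jaw with a visible gap. It is about 5 mm above the floor, so I'll lower it until contact.

```bash
python3 -m jog '[{"linear":[0,0,0.05],"roll":0},{"linear":[0,0,0.05],"roll":0},{"linear":[0,0,0.02],"roll":0},{"linear":[0,0,0],"roll":0},{"linear":[0,0,0],"roll":0},{"linear":[0,0,0],"roll":0},{"linear":[0,0,0],"roll":0}]'
```

```text
time_s: 8.32
position: [0.5779, -0.0481, 0.0514]
tool_rot: [[0.203, 0.979, 0.001], [0.979, -0.203, -0.0], [-0.0, 0.001, -1.0]]
ft_force: [-1.7, 0.2, 6.5]
grip_width: 0.0268
gripper_force: 30.5
```

```bash
python3 -m jog '[{"linear":[0,0,-0.01],"roll":0},{"linear":[0,0,0],"roll":0},{"linear":[0,0,0],"roll":0},{"linear":[0,0,0],"roll":0},{"linear":[0,0,0],"roll":0},{"linear":[0,0,0],"roll":0}]' 0.3
python3 -m jog '[{"linear":[0,0,-0.3],"roll":0},{"linear":[0,0,-0.7],"roll":0},{"linear":[0,0,-0.7],"roll":0},{"linear":[0,0,-0.4],"roll":0},{"linear":[-0.7,0,0],"roll":0},{"linear":[-0.7,0,0],"roll":0},{"linear":[0,0,0],"roll":0},{"linear":[0,0,0],"roll":0},{"linear":[0,0,0],"roll":0}]'
python3 - <<'E'
from look import *
h=cv2.cvtColor(im,cv2.COLOR_BGR2HSV); R=s["tool_rot"]; T=lambda u,v,z:((R.T@(onz("wrist",u,v,z,C)-s["position"]))*1000).round(1)
print(s["position"],s["time_s"])
t=optics.get_image("side")[:,:,::-1]
cv2.imwrite("pics/w5.png",im); 
o=((h[...,0]>6)&(h[...,0]<18)&(h[...,1]>200)&(h[...,2]>130)).astype(np.uint8)
n,l,st,ce=cv2.connectedComponentsWithStats(o); 
for i in range(1,n):
    if st[i][4]>80: print("orange",st[i]); x,y,w,hh=st[i][:4]; print(T(x+w/2-.5,y+hh-.5,.028))
x0=max(0,int(ce[1][0])-60)
g=((h[...,1]<60)&(h[...,2]>110)).astype(np.uint8)
m=(((h[...,0]<6)|(h[...,0]>172))&(h[...,1]>150)&(h[...,2]>90)).astype(np.uint8)
n,l,st,ce=cv2.connectedComponentsWithStats(m)
for i in range(1,n):
    if st[i][4]>150:
        x,y,w,hh=st[i][:4]; print("red",st[i]); k=np.zeros_like(g); k[y:y+hh,x:x+w]=g[y:y+hh,x:x+w]
        a,b,c2,d=cv2.connectedComponentsWithStats(k)
        if a>1: j=1+c2[1:,4].argmax(); q=c2[j]; print("cap",q,T(q[0]+q[2]/2-.5,q[1]+q[3]/2-.5,.05))
cv2.imwrite("pics/m5.png",np.hstack([cv2.resize(im[60:360,106:406],(400,400)),cv2.resize(t[165:240,225:300],(400,400))]))
E
```

```text
time_s: 8.82
position: [0.5778, -0.048, 0.0511]
tool_rot: [[0.203, 0.979, -0.0], [0.979, -0.203, 0.0], [-0.0, -0.0, -1.0]]
ft_force: [0.3, 0.6, 0.5]
grip_width: 0.0553
gripper_force: 0.0
time_s: 9.57
position: [0.5663, -0.1026, 0.1351]
tool_rot: [[0.203, 0.979, -0.0], [0.979, -0.203, 0.0], [0.0, -0.0, -1.0]]
ft_force: [0.2, 0.4, 0.6]
grip_width: 0.0559
gripper_force: 0.0
[ 0.56634106 -0.10255034  0.13506711] 9.5667
orange [244 102  27   8 166]
[ 71.7  -0.3 107.1]
red [240 116  38  38 546]
cap [247 124  24  25 474] [54.1  0.8 85.1]
red [234 237  49  57 853]
cap [248 278  35  14 384] [-70.9   6.3  85. ]
```

View pics/m5.png

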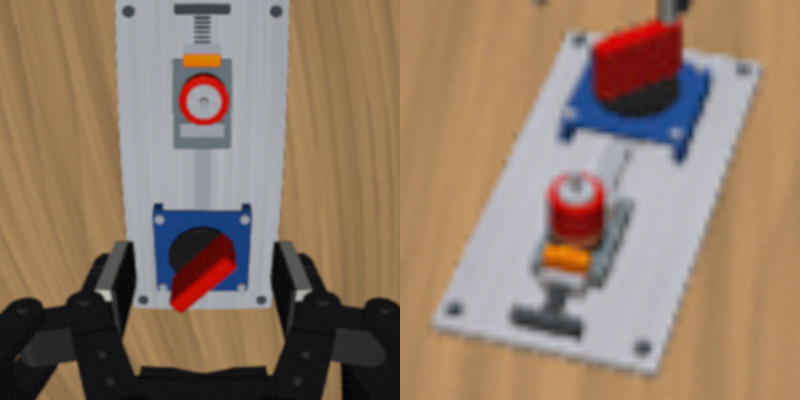

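Motor is upright and released, 17.6 mm behind the jaw face (17 ideal), gap to the stop visible. The knob is in view, so I'll go above it, roll to align across the bar and refine.

```bash
python3 -m jog '[{"linear":[-0.65,0,0],"roll":0},{"linear":[-0.66,0,0],"roll":0},{"linear":[0,0,0],"roll":1},{"linear":[0,0,0],"roll":1},{"linear":[0,0,0],"roll":1},{"linear":[0,0,0],"roll":1},{"linear":[0,0,0],"roll":1},{"linear":[0,0,0],"roll":1},{"linear":[0,0,0],"roll":1},{"linear":[0,0,0],"roll":1},{"linear":[0,0,0],"roll":0.9},{"linear":[0,0,0],"roll":0}]'
python3 -m jog '[{"linear":[0,0,0],"roll":0},{"linear":[0,0,0],"roll":0}]'
python3 - <<'E'
from look import *
cv2.imwrite("pics/w6.png",im); h=cv2.cvtColor(im,cv2.COLOR_BGR2HSV); R=s["tool_rot"]; T=lambda u,v,z:((R.T@(onz("wrist",u,v,z,C)-s["position"]))*1000).round(1)
print(s["q"].round(1),s["wrist_torque"])
m=(((h[...,0]<6)|(h[...,0]>172))&(h[...,1]>150)).astype(np.uint8); m[:200]=0
n,l,st,ce=cv2.connectedComponentsWithStats(m); i=1+st[1:,4].argmax(); print(st[i],ce[i])
ys,xs=np.nonzero(l==i); v=h[...,2][l==i]; print("V hist",np.histogram(v,8))
for r in range(st[i][1],st[i][1]+st[i][3],8):
    q=xs[ys==r]; print(r,q.min(),q.max(),h[r,q.min():q.max():3,2].tolist(),T((q.min()+q.max())/2,r,.063))
E
```

```text
time_s: 10.67
position: [0.5559, -0.1533, 0.1351]
tool_rot: [[0.832, 0.555, -0.0], [0.555, -0.832, 0.0], [-0.0, -0.0, -1.0]]
ft_force: [-0.6, 0.4, 0.7]
grip_width: 0.0556
gripper_force: 0.0
time_s: 10.83
position: [0.5559, -0.1538, 0.1352]
tool_rot: [[0.83, 0.558, -0.0], [0.558, -0.83, 0.0], [-0.0, -0.0, -1.0]]
ft_force: [0.4, 0.3, -0.3]
grip_width: 0.056
gripper_force: 0.0
[-27.2  30.4  80.    0.   69.5  28.8] [ 0.01803874  0.02125554 -0.0186922 ]
[249 200  19  45 721] [257.69764216 220.3925104 ]
V hist (array([  5,  16,  22,  15,  44,  74,  95, 450]), array([ 48.   ,  67.375,  86.75 , 106.125, 125.5  , 144.875, 164.25 ,
       183.625, 203.   ]))
200 249 266 [77, 183, 201, 200, 197, 163] [11.5 -0.  72.2]
208 249 266 [72, 183, 200, 198, 197, 163] [ 5.5 -0.  72.2]
216 249 266 [67, 183, 200, 197, 199, 162] [-0.7 -0.  72.2]
224 251 265 [160, 197, 200, 198, 181] [-6.9  0.3 72.2]
232 251 265 [155, 198, 196, 199, 180] [-13.4   0.3  72.2]
240 251 264 [157, 198, 198, 198, 178] [-20.   -0.1  72.2]
```

View pics/w6.png

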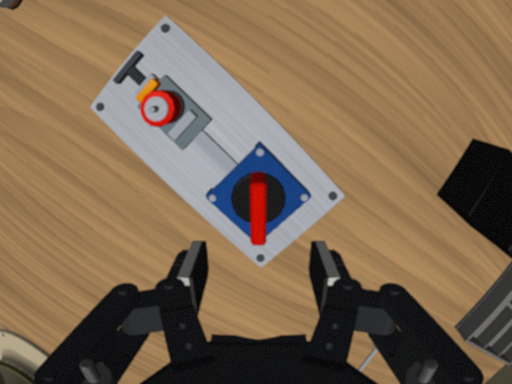

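The bar lies straight along the tool x axis (column 258, tool y ≈ 0, centre within 1.5 mm). I'll descend to z = 0.052, grip, and take a side-camera baseline of the jaw.

```bash
python3 -m jog '[{"linear":[0.03,0,0.5],"roll":0},{"linear":[0,0,0.6],"roll":0},{"linear":[0,0,0.6],"roll":0},{"linear":[0,0,0.38],"roll":0},{"linear":[0,0,0],"roll":0},{"linear":[0,0,0],"roll":0}]'
python3 -m jog '[{"linear":[0,0,0],"roll":0},{"linear":[0,0,0],"roll":0},{"linear":[0,0,0],"roll":0},{"linear":[0,0,0],"roll":0},{"linear":[0,0,0],"roll":0},{"linear":[0,0,0],"roll":0},{"linear":[0,0,0],"roll":0},{"linear":[0,0,0],"roll":0}]' -1 30
cat > chk.py <<'E'
from h import *
s=env.observe(); R=s["tool_rot"]; tz=[]
for i in range(3):
    im=optics.get_image("side")[:,:,::-1].astype(np.float32) if i==0 else im+optics.get_image("side")[:,:,::-1]
    tz.append(env.observe()["wrist_torque"][2])
im=(im/3).astype(np.uint8); cv2.imwrite("pics/side_last.png",im)
h=cv2.cvtColor(im,cv2.COLOR_BGR2HSV); b=np.zeros(h.shape[:2],bool); b[190:235,235:285]=1
o=b&(h[...,0]>=7)&(h[...,0]<16)&(h[...,1]>195)&(h[...,2]>120); r=b&((h[...,0]<6)|(h[...,0]>172))&(h[...,1]>150)
c=lambda m:(np.argwhere(m).mean(0).round(2)[::-1].tolist(),int(m.sum())) if m.any() else None
print("t",s["time_s"],"ang",round(float(np.degrees(np.arctan2(R[1,1],R[0,1]))),2),"tau",np.round(s["wrist_torque"],3),"tz",np.round(tz,3),"F",s["ft_force"].round(1),"q6",s["q"][5].round(1),"orange",c(o),"red",c(r))
E
python3 chk.py
```

```text
time_s: 11.38
position: [0.5567, -0.1535, 0.0519]
tool_rot: [[0.831, 0.557, -0.001], [0.557, -0.831, 0.0], [-0.0, -0.001, -1.0]]
ft_force: [-0.2, -0.7, 1.1]
grip_width: 0.0559
gripper_force: 0.0
time_s: 12.05
position: [0.5568, -0.1532, 0.0531]
tool_rot: [[0.831, 0.556, 0.001], [0.556, -0.831, 0.0], [0.001, 0.0, -1.0]]
ft_force: [-1.7, 2.4, 6.1]
grip_width: 0.012
gripper_force: 32.7
t 12.05 ang -56.2 tau [0.532 0.368 0.096] tz [0.069 0.099 0.049] F [-1.7  2.4  6.1] q6 29.1 orange ([255.79, 213.25], 24) red ([257.83, 205.15], 60)
```

```bash
Z='{"linear":[0,0,0],"roll":0}'
python3 -m jog '[{"linear":[0,0,0],"roll":0.5},{"linear":[0,0,0],"roll":0.5},{"linear":[0,0,0],"roll":0.5},{"linear":[0,0,0],"roll":0.5},{"linear":[0,0,0],"roll":0},{"linear":[0,0,0],"roll":0}]' >/dev/null; python3 chk.py
python3 -m jog '[{"linear":[0,0,0],"roll":0.5},{"linear":[0,0,0],"roll":0.5},{"linear":[0,0,0],"roll":0},{"linear":[0,0,0],"roll":0}]' >/dev/null; python3 chk.py
```

```text
t 12.7 ang -66.23 tau [ 0.202  0.285 -0.105] tz [-0.115 -0.117 -0.118] F [-2.   1.5  5.9] q6 39.1 orange ([255.71, 213.33], 24) red ([257.79, 205.26], 62)
t 13.1833 ang -71.22 tau [ 0.133  0.278 -0.096] tz [-0.074 -0.067 -0.091] F [-2.   0.6  6. ] q6 44.1 orange ([255.74, 213.26], 23) red ([257.85, 205.21], 61)
```

```bash
cat >> chk.py <<'E'
import sys; c0=c(o); sys.exit(0 if c0 and np.hypot(c0[0][0]-255.75,c0[0][1]-213.28)<0.8 else 1)
E
python3 -m jog '[{"linear":[0,0,0],"roll":0.5},{"linear":[0,0,0],"roll":0.5},{"linear":[0,0,0],"roll":0},{"linear":[0,0,0],"roll":0}]' >/dev/null; python3 chk.py && python3 -m jog '[{"linear":[0,0,0],"roll":0.5},{"linear":[0,0,0],"roll":0.5},{"linear":[0,0,0],"roll":0},{"linear":[0,0,0],"roll":0}]' >/dev/null; python3 chk.py && python3 -m jog '[{"linear":[0,0,0],"roll":0.5},{"linear":[0,0,0],"roll":0.5},{"linear":[0,0,0],"roll":0},{"linear":[0,0,0],"roll":0}]' >/dev/null; python3 chk.py
```

```text
t 13.6667 ang -76.18 tau [-0.076  0.264 -0.148] tz [-0.153 -0.149 -0.152] F [-2.   0.1  6.5] q6 49.0 orange ([255.92, 213.38], 24) red ([257.79, 205.26], 62)
t 14.15 ang -81.18 tau [-0.239  0.309 -0.048] tz [-0.095 -0.151 -0.065] F [-1.2 -2.1  6.4] q6 54.0 orange ([255.79, 213.25], 24) red ([257.79, 205.26], 62)
t 14.6333 ang -86.18 tau [-0.339  0.342 -0.183] tz [-0.106 -0.188 -0.122] F [-1.3 -1.9  6.1] q6 59.0 orange ([255.71, 213.33], 24) red ([257.79, 205.26], 62)
```

```bash
python3 -m jog '[{"linear":[0,0,0],"roll":0.5},{"linear":[0,0,0],"roll":0.5},{"linear":[0,0,0],"roll":0},{"linear":[0,0,0],"roll":0}]' >/dev/null; python3 chk.py && python3 -m jog '[{"linear":[0,0,0],"roll":0.5},{"linear":[0,0,0],"roll":0.5},{"linear":[0,0,0],"roll":0},{"linear":[0,0,0],"roll":0}]' >/dev/null; python3 chk.py && python3 -m jog '[{"linear":[0,0,0],"roll":0.5},{"linear":[0,0,0],"roll":0.5},{"linear":[0,0,0],"roll":0},{"linear":[0,0,0],"roll":0}]' >/dev/null; python3 chk.py
```

```text
t 15.1167 ang -91.17 tau [-0.494  0.388  0.002] tz [-0.019 -0.001 -0.027] F [-1.8 -2.4  5.1] q6 64.0 orange ([255.91, 213.32], 22) red ([257.79, 205.26], 62)
t 15.6 ang -96.19 tau [-0.677  0.336 -0.23 ] tz [-0.215 -0.217 -0.251] F [-2.  -3.2  4.9] q6 69.0 orange ([256.74, 211.59], 27) red ([257.84, 204.66], 64)
t 15.75 ang -96.18 tau [-0.676  0.365 -0.251] tz [-0.205 -0.233 -0.207] F [-2.1 -3.7  5.4] q6 69.0 orange ([256.74, 211.59], 27) red ([257.84, 204.66], 64)
```

Run:
```python
from h import *
c=np.array([.5667,-.1,0]);Y=np.array([.2035,.979,0])
P=lambda y,z:np.array(proj("side",c+y*Y+[0,0,z]))
print("orange 6mm",P(.064,.026)-P(.070,.026),"red",P(.05,.045)-P(.053,.045))
t=optics.get_image("side")[:,:,::-1];C=optics.calibration("wrist");w=optics.get_image("wrist")[:,:,::-1]
cv2.imwrite("pics/m7.png",np.hstack([cv2.resize(w,(480,360)),cv2.resize(t[170:235,230:295],(360,360),interpolation=2)[:,:320]]))
```

```text
orange 6mm [ 0.67485942 -1.60904457] red [ 0.3341999  -0.78373764]
```

View pics/m7.png

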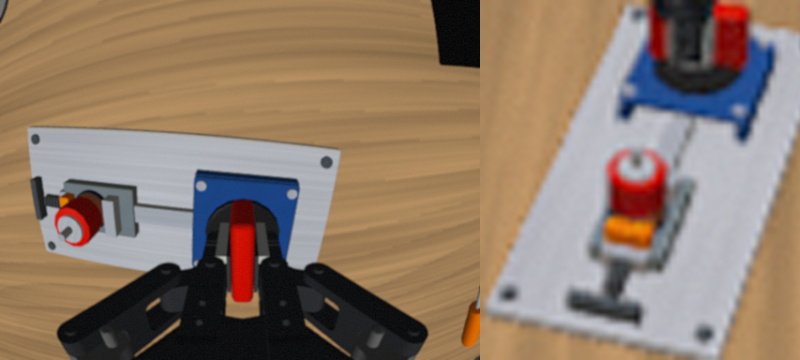

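The side view shows the orange jaw against the motor. Its shift of (1.0,-1.7) px matches a full 6 mm drop (0.7,-1.6), and the motor moved by the expected 3 mm. I'll let go of the knob and back off upward.

```bash
python3 -m jog '[{"linear":[0,0,0],"roll":0},{"linear":[0,0,0],"roll":0},{"linear":[0,0,0],"roll":0},{"linear":[0,0,0],"roll":0},{"linear":[0,0,0],"roll":0},{"linear":[0,0,0],"roll":0}]' 0.3
python3 -m jog '[{"linear":[0,0,-0.3],"roll":0},{"linear":[0,0,-0.6],"roll":0},{"linear":[0,0,-0.8],"roll":0},{"linear":[0,0,-0.8],"roll":0},{"linear":[0,0,-0.8],"roll":0},{"linear":[0,0,-0.5],"roll":0},{"linear":[0,0,0],"roll":0},{"linear":[0,0,0],"roll":0},{"linear":[0,0,0],"roll":0}]'
python3 chk.py
python3 - <<'E'
from look import *
t=optics.get_image("side")[:,:,::-1]
cv2.imwrite("pics/m8.png",np.hstack([cv2.resize(im,(480,360)),cv2.resize(t[165:235,230:300],(320,320),interpolation=2)[:360].copy() if 0 else cv2.resize(t[165:245,225:296],(320,360),interpolation=2)]))
E
```

```text
time_s: 16.5
position: [0.5567, -0.1534, 0.0519]
tool_rot: [[0.994, -0.108, -0.0], [-0.108, -0.994, 0.0], [-0.0, -0.0, -1.0]]
ft_force: [-0.2, 0.7, 0.6]
grip_width: 0.0553
gripper_force: 0.0
time_s: 17.25
position: [0.5563, -0.1533, 0.203]
tool_rot: [[0.994, -0.108, -0.002], [-0.108, -0.994, 0.001], [-0.002, -0.001, -1.0]]
ft_force: [1.1, -0.7, 0.2]
grip_width: 0.0555
gripper_force: 0.0
t 17.25 ang -96.21 tau [ 0.025 -0.045 -0.023] tz [ 0.05   0.045 -0.007] F [ 1.1 -0.7  0.2] q6 69.1 orange ([256.58, 211.65], 26) red ([257.85, 204.72], 65)
```

View pics/m8.png

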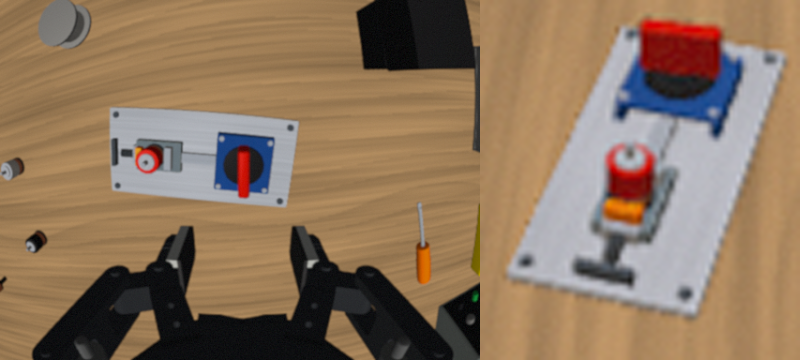

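The final views show the motor upright with the jaw in against it, the knob released, and the gripper clear at 0.20 m. I'm handing in.

```bash
python3 -c "
from rig import env
print(env.close_job())"
```

```text
the job is handed in; nothing more can be done
None
```

The red motor is upright in the nest and clamped against the steel stop by the orange jaw; the knob was turned about 40° clockwise, stopped at the drop and released, and the job was handed in at about 17.5 s of the 64 s allowed (no verdict shown).

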